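# Dispense steel balls into a measuring cup and put it on the balance

### The arm

A 6-joint arm with a two-finger parallel gripper is mounted at the origin on the work surface. World frame = base frame: x ahead of the robot, y to its left, z up, the work surface at z = 0. Lengths are in mm, angles in rad, forces in N, time in s.
With the tool pointing down it reaches from about 350 to 975 mm from the base axis. Payload 7.1 kg.
Tool frame: the origin (TCP) lies midway between the tips of the shut fingers; the grasp point (between the pads) lies 19 mm behind it; z points along the fingers, y is the line along which they close (so a half turn about z gives the same grasp; the last joint's range is limited). The gripper opens to 88 mm and grips with 3 to 60 N. Pads are 20 mm wide; open, the fingers measure 115 mm over their backs; the gripper's body (75 mm by 178 mm) begins 61 mm behind the grasp point.
Start: joints at [1.121, 0.423, 1.63, -0, 1.089, -0.019], TCP at [260.966, 567.892, 188.775] pointing down, gripper open.
Joint ranges: [-3, 3], [-0.9, 2.11], [0.09, 2.58], [-1.31, 4.45], [0.11, 2.69], [-2.54, 2.54]. Speed limits (rad/s): [2.39, 2.39, 3.01, 3.14, 3.14, 3.14].

### API

Orientations are given as a rotation vector (axis times angle).
In Python, from workcell import ctrl gives the robot as it stands.
- The arm moves only by the shell command python3 -m inch 'ROWS' [OPENING]. ROWS is JSON, a list of rows, each an object with "xyz": the shift along the tool's x, y, z in mm, a list of three; "rot": the turn, a rotation vector about the tool's x, y, z in rad, a list of three. In form: [{"xyz": [dx, dy, dz], "rot": [ax, ay, az]}, ...]. A call has 1 to 12 rows; each row is the pose to reach, as a shift and turn from the pose commanded when the call began, along the tool's axes at that moment; what a row does not reach only later rows make up. A row lasts 1/12 s, in which the tool goes at most 41.7 mm and 7.16 degrees, less where a joint would pass 70% of its speed; a pose out of reach is approached as far as the arm can. A call with a gripper value outside its range is refused whole. OPENING is the closure in counts, from 0 (fully open) to 255 (shut), set as the call begins (- or left out, the last holds). The fingers move at their own pace and stop on an object; the grip force is fixed at half the most. Time passes only in rows, so rows that repeat a pose let the fingers close. It gives the time, the measured TCP pose, the force, the opening and the grip force at its end, in the units of the state.
- ctrl.get_obs(): the state, without advancing time (a new reading comes with each control period).
- ctrl.get_image(name): name is "scene" or "top"; returns the picture (384x512x3 uint8, red, green, blue); there is no depth.
- ctrl.camera_model(name): a dict with "fx", "fy", "cx", "cy" (pixels), "position" and "attitude" of the camera in the world. Camera axes: x right, y up, looking along -z (the intrinsics and any distortion apply to the point x, -y, -z); pixel columns grow to the right and rows downward; lengths in mm; the calibration is good to about 2 mm. A picture is of the moment at which its call begins. camera_model takes no time and is no camera call.
- ctrl.close_job(): hands the job in; it is judged then, once.
The state is a dict: "t": time; "qpos": joint angles; "qvel": joint speeds; "joint_torque": joint torques, N m; "ee_pos": TCP position; "orientation": TCP orientation; "ft_force": force on the tool from outside, world axes, zero at the start; "moment": the same for the moment, N m; "width": finger opening in mm; "grasp_force": force on a finger pad.
Only numpy, scipy, OpenCV 4.12 (cv2) and the standard library are available. Lean on these libraries where they do the work, as an engineer would, in place of code of your own. Each camera call takes 0.05 s, during which the arm holds its last target. There are 200 camera calls.

### The job

Stand the empty measuring cup upright in the holder under the ball dispenser, slide the shutter open so that all five steel balls drop into the cup, then push the shutter fully home again. Finally take the cup out and set it upright on the pan of the electronic balance with all five balls still in it. Keep the cup upright throughout and leave the other things on the bench where they are.

Things in the scene. Friction and masses are not known exactly. Their poses are not given: they have to be found in the camera images.
- hopper: Ball dispenser, fixed, 240 mm high. Origin on the bench straight below the outlet, z up; its open front (-x) faces the robot. Base plate x -57 to 93, y +-62 mm, 10 mm thick. Two 12 mm posts at the back (x 69 to 81, y +-49 to 61 mm, 210 mm high). Funnel and throat, from 110 mm up, stay within x -24 to 73 and y +-49 mm.
- outlet (a point): Lower end of the outlet, 110 mm above the bench: a clear throat 40 mm square inside, walls 4 mm, widening to a white funnel from 150 mm up. Under it the shutter, a steel plate 6 mm thick and 46 mm wide (underside 102 mm above the bench), slides along the hopper's y. The five balls lie on it in the throat and fall once it is drawn about 40 mm.
- holder (a point): Centre of the cup holder, 10 mm above the bench, straight below the outlet: a square recess 84 mm wide inside with a lip all round, 5 mm wide and rising 8 mm. The cup's underside stands here, its handle over the lip to the hopper's front (-x); its rim is then 27 mm under the shutter, so the cup must come in level from the front.
- shutter (a joint): Travel of the shutter in m: 0 fully home (closed, against its stop), 0.052 fully open; positive towards the hopper's +y (the robot's left). It starts closed or a few mm short of home, stays where it is left, and needs about 2 N to slide.
- shutter_grip (a point): On the shutter's black upright grip block: 14 mm thick along the hopper's x, 24 mm along y, standing 108 to 150 mm above the bench; the point is in its middle, 136 mm above the bench and 115 mm from the outlet's centre towards the hopper's +y when the shutter is home. Moves with the shutter, with the axes of the hopper.
- cup: White plastic measuring cup, loose, about 0.12 kg. Origin: centre of its underside, z up. Round, 65 mm high, outer diameter 70 mm at the foot and 74 mm at the rim, wall 3 mm, floor 4 mm; a straight bar handle points along its own -x, from the wall to 125 mm from the axis, 12 mm wide (y) and 18 mm high, its centre line 50 mm above the underside.
- cup_grip (a point): Point on the handle's centre line, 95 mm from the cup's axis along its -x and 50 mm above its underside: a good place to grip, from above, closing across the handle (cup's y). With the cup in the holder a gripper held here clears the hopper's front.
- cup_mid (a point): Point on the cup's axis, 30 mm above its underside.
- balance: Grey electronic balance, fixed; its housing is 45 mm high, x -132 to 82 mm and y +-85 mm about the origin, which lies on the bench below the pan's centre; the display is at its -x side.
- balance_pan (a point): Centre of the top of the balance's round steel pan, 130 mm in diameter, 55 mm above the bench.
- ball0_center (a point): Centre of a bare steel ball, 18 mm in diameter, 24 g; it starts in the dispenser's throat.
- ball1_center (a point): Centre of a bare steel ball, 18 mm in diameter, 24 g; it starts in the dispenser's throat.
- ball2_center (a point): Centre of a bare steel ball, 18 mm in diameter, 24 g; it starts in the dispenser's throat.
- ball3_center (a point): Centre of a bare steel ball, 18 mm in diameter, 24 g; it starts in the dispenser's throat.
- ball4_center (a point): Centre of a bare steel ball, 18 mm in diameter, 24 g; it starts in the dispenser's throat.
- bottle: Bystander: clear bottle with blue cap, 68 mm diameter, 135 mm high; origin at its underside.
- beaker: Bystander: small glass beaker without handle, 68 mm diameter, 85 mm high; origin at its underside.
- rack: Bystander: white test-tube rack 230 x 70 mm, 120 mm high with its tubes; long along its x; origin at its underside.
- bung: Bystander: black rubber bung, 30 mm diameter, 26 mm high; origin at its underside.
- cap: Bystander: blue bottle cap, 40 mm diameter, 14 mm high; origin at its underside.
- spatula: Bystander: spatula 180 mm long, lying along its x; origin at its underside.
Things that resemble listed ones, but are neither listed nor needed, are in the scene too. Leave any yellow look-alike of the cup alone.

How it is judged (in metres and radians):
On the way, in this order (a step that is already met when the one before it is completed fails the run):
1. the empty cup stands upright in the holder under the outlet (horizontal distance between cup and holder below 0.013 m and height (world z) of cup below 0.0135 m and angle between cup's own z axis and vertical below 0.08 rad), for 0.2 s.
2. the shutter is drawn open and all five balls are in the cup in the holder (value of joint shutter above 0.012 m and horizontal distance between cup and holder below 0.015 m and distance between each of ball0_center, ball1_center, ball2_center, ball3_center, ball4_center and cup_mid below 0.042 m), for 0.1 s.
3. the shutter is pushed fully home with the cup still in the holder (value of joint shutter below 0.004 m and horizontal distance between cup and holder below 0.015 m), for 0.1 s.
At the end, for the whole second after the job is handed in: The cup stands upright (within 0.08 rad) and at rest on the balance's pan, its axis within 33 mm of the pan's centre, with all five balls in it (each ball's centre within 42 mm of site cup_mid), and the shutter is home (within 4 mm) (distance between each of ball0_center, ball1_center, ball2_center, ball3_center, ball4_center and cup_mid below 0.042 m and horizontal distance between cup and balance_pan below 0.033 m and z of cup in the frame of balance_pan between -0.004 and 0.005 m and angle between cup's own z axis and vertical below 0.08 rad and linear speed of cup below 0.02 m/s and value of joint shutter below 0.004 m); the robot touches nothing.
It fails at once if another thing on the bench is moved by more than 30 mm (distance of any of bottle, beaker, rack, bung, cap, spatula from where it was at the start of the episode above 0.03 m).
It fails at once if the cup is tipped by more than 0.6 rad (angle between cup's own z axis and vertical above 0.6 rad).
It also fails if it takes over 70 s, if anything falls off the work surface, if the arm or the gripper's body presses on something with over 40 N, if the wrist force passes 120 N, or if a joint passes its speed limit or range.

## Working session

There is one attempt and no reset: what is moved stays moved. The work goes in short steps, Python scripts to look and compute and a shell command to move; the robot and the scene stay as the last step left them, time stands still between calls to the robot, and variables do not carry over. Pictures are saved under pics/ and viewed, at most 10 in all, crops included, and the job is handed in when it is done.

```bash
mkdir -p pics; ls
python3 - <<'E'
from workcell import ctrl
import cv2
for n in("scene","top"):
    im=ctrl.get_image(n); cv2.imwrite(f"pics/{n}0.png",cv2.cvtColor(im,cv2.COLOR_RGB2BGR)); print(n,ctrl.camera_model(n))
print(ctrl.get_obs())
E
```

```text
pics
scene {'fx': 366.5831331782713, 'fy': 366.5831331782713, 'cx': 250.00406852669113, 'cy': 190.85192657947488, 'position': array([1058.15620653, -261.09350443, 1233.60726792]), 'attitude': array([0.54468739, 0.2522996 , 0.84565455])}
top {'fx': 422.533261361195, 'fy': 422.533261361195, 'cx': 253.1061273550971, 'cy': 192.46917822926994, 'position': array([ 402.71420293,  203.2755543 , 1493.18184657]), 'attitude': array([ 0.07288302, -0.05752635, -1.58667967])}
{'t': 0.1, 'qpos': array([ 1.12099195e+00,  4.23747360e-01,  1.63060690e+00, -3.47103888e-05,
        1.08864339e+00, -1.90290488e-02]), 'qvel': array([-0.00089936, -0.00145031, -0.00324877, -0.00170872, -0.00050378,
        0.00048478]), 'joint_torque': array([-5.76994389e-04, -5.45616245e+01, -2.74324787e+01,  6.44065370e-02,
        1.89394358e-02, -1.84132483e-05]), 'ee_pos': array([260.7428701 , 567.39375311, 188.09275972]), 'orientation': array([-6.71352266e-01, -3.06871689e+00,  2.15760785e-03]), 'ft_force': array([ 0.04640751, -0.25910231, -0.31651753]), 'moment': array([-0.0406215 ,  0.01192639, -0.03778231]), 'grasp_force': 0.0, 'width': 87.97016031735792}
```

View pics/scene0.png

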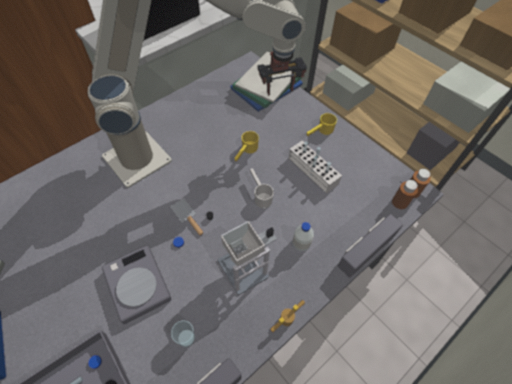

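View pics/top0.png

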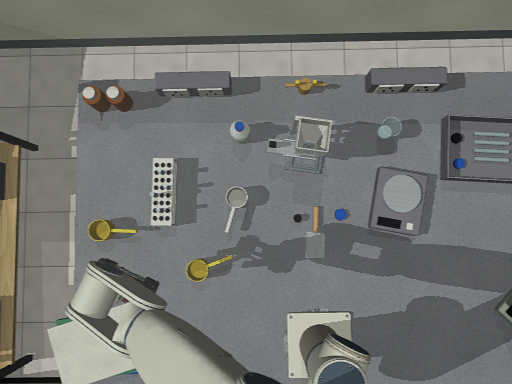

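The scene view shows the white cup at (263,193), the hopper at (243,240) and the balance at (136,288). In the top view the cup's rim is at (236,197) with its handle tip at (228,231). The funnel is at (313,137), the black grip at (273,144) and the pan at (402,193). I'll enlarge both views and cast rays.

```bash
cat > h.py <<'E'
import numpy as np, cv2
from scipy.spatial.transform import Rotation as R
from workcell import ctrl
def cam(n):
    m=ctrl.camera_model(n); return m,R.from_rotvec(m["attitude"]),np.array(m["position"])
def ray(n,u,v,z):
    m,r,p=cam(n); d=r.apply([(u-m["cx"])/m["fx"],-(v-m["cy"])/m["fy"],-1]); return p+d*(z-p[2])/d[2]
def proj(n,X):
    m,r,p=cam(n); c=r.inv().apply(np.array(X,float)-p); return m["cx"]+m["fx"]*c[...,0]/-c[...,2], m["cy"]-m["fy"]*c[...,1]/-c[...,2]
E
python3 - <<'E'
from h import *
print(proj("top",[0,0,0]),proj("scene",[0,0,0]))
t=cv2.imread("pics/top0.png");s=cv2.imread("pics/scene0.png")
a=cv2.resize(t[108:243,205:445],None,fx=3.3,fy=3.3,interpolation=cv2.INTER_CUBIC)
b=cv2.resize(s[165:315,95:315],None,fx=3.6,fy=3.6,interpolation=cv2.INTER_CUBIC)
cv2.imwrite("pics/a.png",a);cv2.imwrite("pics/b.png",b)
for n,u,v,z in [("top",236,197,65),("top",228,231,50),("top",402,193,55),("scene",136,287,55),("top",273,144,150),("scene",269.5,232,150),("scene",263,190,65)]: print(n,u,v,ray(n,u,v,z).round())
E
```

```text
(np.float64(318.6772981520612), np.float64(344.04976492328433)) (np.float64(136.9884500398525), np.float64(158.38357720473647))
top 236 197 [507. 274.  65.]
top 228 231 [393. 304.  50.]
top 402 193 [ 512. -290.   55.]
scene 136 287 [ 514. -290.   55.]
top 273 144 [670. 149. 150.]
scene 269.5 232 [679. 144. 150.]
scene 263 190 [500. 276.  65.]
```

View pics/a.png

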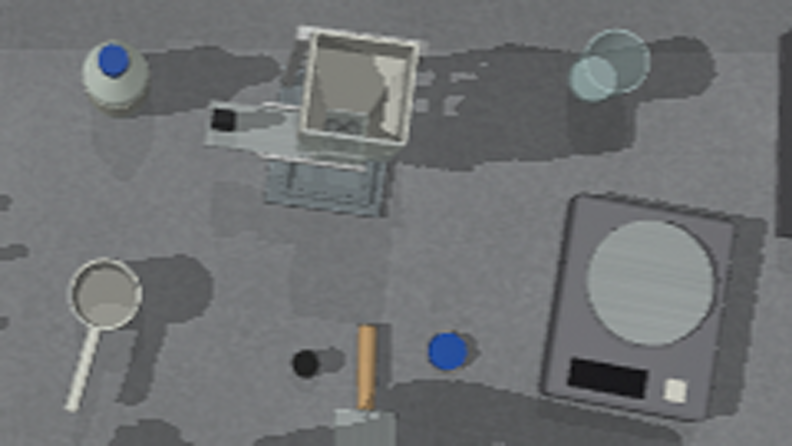

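View pics/b.png

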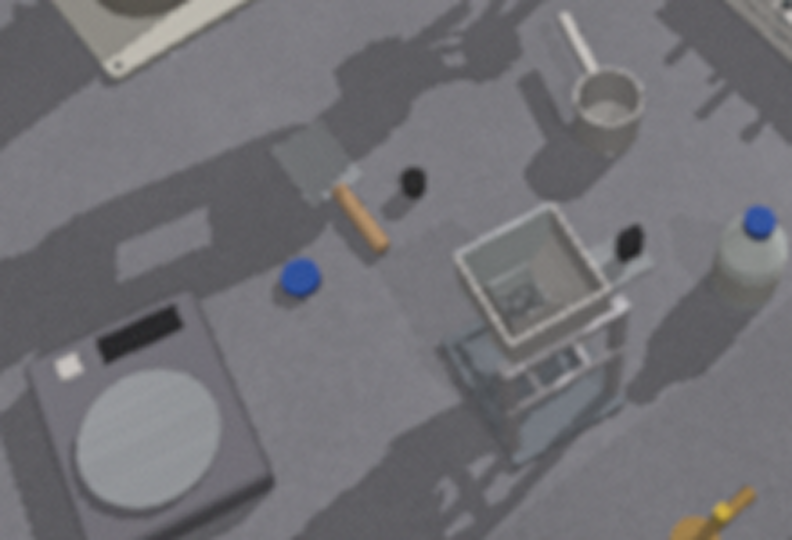

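The enlarged top view shows these crop pixels: cup rim (105,293), handle tip (72,409), base-plate front corners (263,207) and (383,216), grip top (223,120), pan (651,283). I'll cast these.

Run:
```python
from h import *
A=lambda u,v,z: ray("top",205+(u+.5)/3.3-.5,108+(v+.5)/3.3-.5,z)
B=lambda u,v,z: ray("scene",95+(u+.5)/3.6-.5,165+(v+.5)/3.6-.5,z)
for nm,f,u,v,z in [("rim",A,105,293,65),("rimB",B,608,98,65),("foottip",A,72,408,59),("tipB",B,565,15,59),
 ("hbase",A,97,332,59),("plate+",A,263,207,10),("plate-",A,384,216,10),("plate+B",B,445,343,10),
 ("funF+",A,300,138,240),("funF-",A,408,151,240),("funB-",A,424,41,240),("funF+B",B,548,205,240),("funF-B",B,456,258,240),("funB-B",B,512,350,240),("funB+B",B,608,287,240),
 ("grip",A,224,119,150),("gripB",B,632,233,150),("pan",A,651,283,55),("panB",B,148,438,55),
 ("plEnd",A,205,144,108),("plEnd2",A,210,102,108)]:
    print(nm,f(u,v,z).round())
# refined blobs
t=cv2.imread("pics/top0.png").astype(int)
roi=t[180:235,215:255]; b,g,r=[roi[...,i] for i in range(3)]
m=((r>150)&(abs(r-b)<40)).astype(np.uint8); 
ys,xs=np.nonzero(m); P=np.array([ray("top",x+215,y+180,62)[:2] for x,y in zip(xs,ys)])
h=P[P[:,0]<465]; print(len(h)); vx=cv2.fitLine(h.astype(np.float32),cv2.DIST_L2,0,.01,.01).ravel(); print("handle dir",vx, h[:,0].min(),h[:,0].max())
# black grip & pan
```

```text
rim [509. 273.  65.]
rimB [508. 272.  65.]
foottip [392. 309.  59.]
tipB [391. 310.  59.]
hbase [469. 282.  59.]
plate+ [602. 105.  10.]
plate- [590. -24.  10.]
plate+B [595. -17.  10.]
funF+ [634.  85. 240.]
funF- [620. -12. 240.]
funB- [722. -30. 240.]
funF+B [639.  81. 240.]
funF-B [628. -10. 240.]
funB-B [722. -26. 240.]
funB+B [730.  69. 240.]
grip [671. 150. 150.]
gripB [673. 152. 150.]
pan [ 510. -290.   55.]
panB [ 511. -290.   55.]
plEnd [654. 168. 108.]
plEnd2 [697. 162. 108.]
82
handle dir [ 9.5674139e-01 -2.9093969e-01  4.2733395e+02  2.9828421e+02] 389.32449732656335 463.34027915454965
```

```bash
cat >> h.py <<'E'
def to(x,y,z,head):
    o=ctrl.get_obs(); r=R.from_rotvec(o["orientation"]); p=np.array(o["ee_pos"])
    T=R.from_matrix(np.array([[np.sin(head),np.cos(head),0],[-np.cos(head),np.sin(head),0],[0,0,-1]]).T@np.diag([1,1,1])) if False else None
    yv=np.array([np.cos(head),np.sin(head),0]); zv=np.array([0,0,-1.]); xv=np.cross(yv,zv)
    T=R.from_matrix(np.column_stack([xv,yv,zv]))
    print("shift",r.inv().apply(np.array([x,y,z])-p).round(1),"rot",(r.inv()*T).as_rotvec().round(3),"ee",p.round(1),"F",np.array(o["ft_force"]).round(1),"w",round(o["width"],1),"gf",round(o["grasp_force"],1),"t",o["t"])
E
sed -i '/if False else None/d' h.py
python3 -c "
from h import *
to(418,300.6,110,1.271)
to(418,300.6,32,1.271)"
```

```text
shift [-254.3 -176.6   78.3] rot [-0.001 -0.    -0.131] ee [260.7 567.4 188.1] F [ 0.  -0.3 -0.3] w 88.0 gf 0.0 t 0.1
shift [-254.3 -176.5  156.3] rot [-0.001 -0.    -0.131] ee [260.7 567.4 188.1] F [ 0.  -0.3 -0.3] w 88.0 gf 0.0 t 0.1
```

```bash
python3 -m inch '[{"xyz":[-25,-18,8],"rot":[0,0,-0.02]},{"xyz":[-50,-35,16],"rot":[0,0,-0.04]},{"xyz":[-76,-53,24],"rot":[0,0,-0.06]},{"xyz":[-102,-71,32],"rot":[0,0,-0.08]},{"xyz":[-127,-88,40],"rot":[0,0,-0.1]},{"xyz":[-153,-106,48],"rot":[0,0,-0.12]},{"xyz":[-178,-124,56],"rot":[0,0,-0.131]},{"xyz":[-204,-142,64],"rot":[0,0,-0.131]},{"xyz":[-230,-160,72],"rot":[0,0,-0.131]},{"xyz":[-254,-176.5,78],"rot":[0,0,-0.131]},{"xyz":[-254.3,-176.6,78.3],"rot":[0,0,-0.131]},{"xyz":[-254.3,-176.6,78.3],"rot":[0,0,-0.131]}]' 0
python3 - <<'E'
from h import *
to(418,300.6,32,1.271)
a=ctrl.get_image("scene")[150:250,200:310]
cv2.imwrite("pics/c.png",cv2.cvtColor(cv2.resize(a,None,fx=5,fy=5),cv2.COLOR_RGB2BGR))
E
```

```text
t: 1.1
ee_pos: [418.5, 300.0, 110.0]
orientation: [-0.474, -3.105, 0.001]
ft_force: [-0.1, 0.2, -0.1]
width: 87.9
grasp_force: 0.0
shift [ 0.6  0.5 78. ] rot [-0.001 -0.001 -0.003] ee [418.5 300.  110. ] F [-0.1  0.2 -0.1] w 87.9 gf 0.0 t 1.1
```

View pics/c.png

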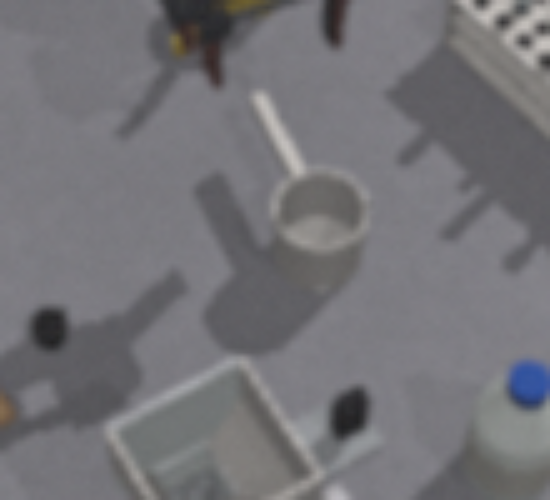

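The fingertips, at crop (215,70) and (335,30), straddle the handle, as expected from 80 mm above it. I'll descend, then close.

```bash
python3 -m inch '[{"xyz":[0.5,0.5,15],"rot":[0,0,0]},{"xyz":[0.5,0.5,32],"rot":[0,0,0]},{"xyz":[0.5,0.5,49],"rot":[0,0,0]},{"xyz":[0.5,0.5,65],"rot":[0,0,0]},{"xyz":[0.5,0.5,75],"rot":[0,0,0]},{"xyz":[0.5,0.5,78],"rot":[0,0,0]},{"xyz":[0.5,0.5,78],"rot":[0,0,0]}]'
python3 -m inch '[{"xyz":[0,0,0],"rot":[0,0,0]},{"xyz":[0,0,0],"rot":[0,0,0]},{"xyz":[0,0,0],"rot":[0,0,0]},{"xyz":[0,0,0],"rot":[0,0,0]},{"xyz":[0,0,0],"rot":[0,0,0]},{"xyz":[0,0,0],"rot":[0,0,0]},{"xyz":[0,0,0],"rot":[0,0,0]},{"xyz":[0,0,0],"rot":[0,0,0]},{"xyz":[0,0,0],"rot":[0,0,0]},{"xyz":[0,0,0],"rot":[0,0,0]},{"xyz":[0,0,0],"rot":[0,0,0]},{"xyz":[0,0,0],"rot":[0,0,0]}]' 255
```

```text
t: 1.73
ee_pos: [417.3, 302.4, 32.0]
orientation: [-0.467, -3.106, 0.001]
ft_force: [-0.4, 0.5, -0.0]
width: 88.0
grasp_force: 0.0
t: 2.73
ee_pos: [417.9, 301.9, 32.4]
orientation: [-0.469, -3.106, 0.0]
ft_force: [-0.1, -0.0, -0.5]
width: 11.3
grasp_force: 0.0
```

```bash
python3 -m inch '[{"xyz":[0,0,0],"rot":[0,0,0]},{"xyz":[0,0,0],"rot":[0,0,0]},{"xyz":[0,0,0],"rot":[0,0,0]},{"xyz":[0,0,-3],"rot":[0,0,0]},{"xyz":[0,0,-6],"rot":[0,0,0]},{"xyz":[0,0,-10],"rot":[0,0,0]},{"xyz":[0,0,-10],"rot":[0,0,0]}]'
```

```text
t: 3.32
ee_pos: [418.5, 302.2, 43.4]
orientation: [0.469, 3.105, 0.001]
ft_force: [-0.4, 0.1, -0.3]
width: 0.3
grasp_force: 0.0
```

Run:
```python
from h import *
to(418,300.6,32,1.271)
a=ctrl.get_image("scene")[130:250,200:320]; b=ctrl.get_image("top")[160:280,180:300]
cv2.imwrite("pics/d.png",cv2.cvtColor(np.hstack([cv2.resize(x,None,fx=3.3,fy=3.3,interpolation=cv2.INTER_CUBIC) for x in(a,b)]),cv2.COLOR_RGB2BGR))
```

```text
shift [-0.  -1.7 11.4] rot [ 0.001  0.001 -0.   ] ee [418.5 302.2  43.4] F [-0.4  0.1 -0.3] w 0.3 gf 0.0 t 3.3167
```

View pics/d.png

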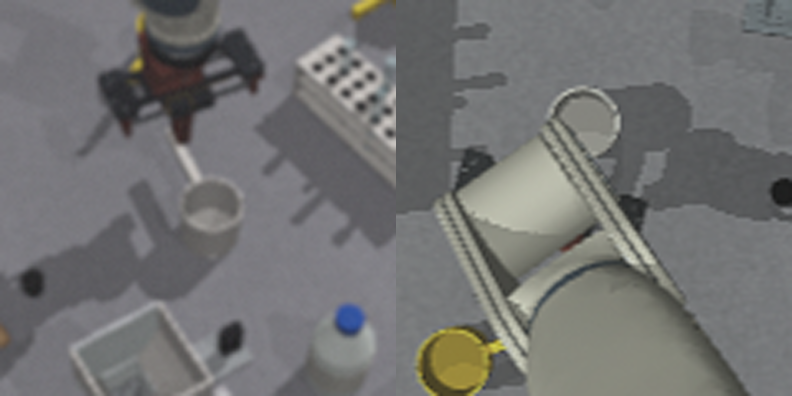

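Run:
```python
from h import *
print(proj("scene",[418.5,302.2,43.4]),proj("scene",[418,300.6,59]),proj("scene",[418,300.6,50]),proj("scene",[391,309,59]),proj("scene",[508.5,272.5,65]))
o=ctrl.get_obs();print(o)
a=ctrl.get_image("scene")[150:205,225:290]
cv2.imwrite("pics/e.png",cv2.cvtColor(cv2.resize(a,None,fx=10,fy=10,interpolation=cv2.INTER_CUBIC),cv2.COLOR_RGB2BGR))
```

```text
(np.float64(254.40460765715915), np.float64(176.39313615600508)) (np.float64(254.05800478901787), np.float64(174.227610469214)) (np.float64(254.03493706304175), np.float64(175.55816005113834)) (np.float64(251.27041855771353), np.float64(168.93564926522902)) (np.float64(263.87900869788086), np.float64(191.88723045887917))
{'t': 3.4167, 'qpos': array([ 6.02426860e-01,  4.90805423e-01,  1.95810766e+00, -8.09018343e-06,
        6.91957575e-01, -6.68560010e-01]), 'qvel': array([-0.00056438,  0.0055764 ,  0.00190403,  0.00174233, -0.00265576,
       -0.00060592]), 'joint_torque': array([ 2.57801716e-03, -4.86401010e+01, -1.74783307e+01,  3.10950167e-02,
        6.97969599e-02,  1.52936282e-04]), 'ee_pos': array([418.15603828, 302.00844328,  42.84371607]), 'orientation': array([4.69088858e-01, 3.10583733e+00, 7.68929860e-04]), 'ft_force': array([-0.08540089,  0.81364082, -0.59277934]), 'moment': array([0.05585296, 0.02459606, 0.01071288]), 'grasp_force': 0.0, 'width': 0.2257350013955595}
```

View pics/e.png

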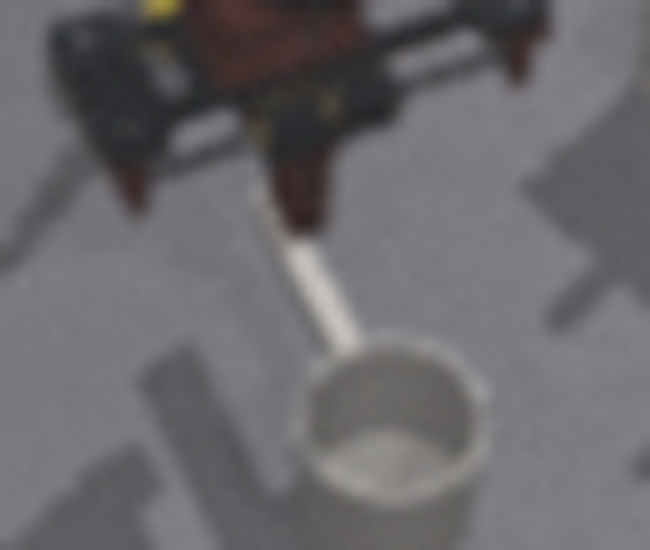

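The closed fingers' tips, at crop (302,238), show the handle passing beside or under them, and nothing is held. I'll lift, open and remeasure the cup from the scene view.

```bash
python3 -m inch '[{"xyz":[0,0,-15],"rot":[0,0,0]},{"xyz":[0,0,-35],"rot":[0,0,0]},{"xyz":[0,0,-55],"rot":[0,0,0]},{"xyz":[0,0,-67],"rot":[0,0,0]},{"xyz":[0,0,-67],"rot":[0,0,0]},{"xyz":[0,0,-67],"rot":[0,0,0]},{"xyz":[0,0,-67],"rot":[0,0,0]},{"xyz":[0,0,-67],"rot":[0,0,0]}]'
python3 - <<'E'
from h import *
def handle(im,z=59):
    g=im.astype(int); m=((g.min(2)>135)).astype(np.uint8)
    sub=np.zeros_like(m); sub[160:200,240:275]=m[160:200,240:275]
    n,l,st,c=cv2.connectedComponentsWithStats(sub); k=1+np.argmax(st[1:,4]); ys,xs=np.nonzero(l==k)
    P=np.array([ray("scene",x,y,z)[:2] for x,y in zip(xs,ys)]); return P
im0=cv2.cvtColor(cv2.imread("pics/scene0.png"),cv2.COLOR_BGR2RGB); im1=ctrl.get_image("scene")
cv2.imwrite("pics/f.png",cv2.cvtColor(im1,cv2.COLOR_RGB2BGR))
for im in(im0,im1):
    P=handle(im); h=P[P[:,0]<462]; v=cv2.fitLine(h.astype(np.float32),cv2.DIST_L2,0,.01,.01).ravel()
    print(len(P),len(h),"minx",P[:,0].min(),"yaw",np.arctan(v[1]/v[0]),"y at x=418",v[3]+(418-v[2])*v[1]/v[0])
E
```

```text
t: 4.13
ee_pos: [417.3, 301.4, 108.4]
orientation: [-0.469, -3.105, 0.002]
ft_force: [-0.4, 0.2, 0.1]
width: 0.9
grasp_force: 0.0
89 65 minx 384.1687317604485 yaw -0.30277467 y at x=418 301.96164
88 63 minx 386.7433681645364 yaw -0.30018693 y at x=418 301.89496
```

Run:
```python
from h import *
im=cv2.cvtColor(cv2.imread("pics/f.png"),cv2.COLOR_BGR2RGB)
print(proj("scene",[417.3,301.4,108.4]), proj("scene",[417.3,301.4,128.4]),proj("scene",[417.3,301.4,148.4]))
print(proj("scene",[418.2,302.0,42.8]))
a=im[135:180,230:280]
h=np.hstack([cv2.resize(a,None,fx=9,fy=9,interpolation=cv2.INTER_CUBIC)])
cv2.imwrite("pics/g.png",cv2.cvtColor(h,cv2.COLOR_RGB2BGR))
```

```text
(np.float64(254.22914983001465), np.float64(166.4527985540965)) (np.float64(254.28485674654107), np.float64(163.26478669956873)) (np.float64(254.34191732492275), np.float64(159.99930708500938))
(np.float64(254.31604851938093), np.float64(176.46015509970317))
```

View pics/g.png

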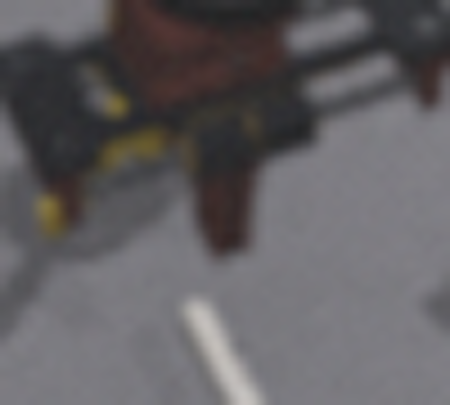

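Both the image and the missed grasp say the real fingertips are about 22–27 mm higher than reported. The cup hasn't moved. A reported z of about 8 is safe under either reading, so I'll use that.

```bash
python3 -m inch '[{"xyz":[0,0,0],"rot":[0,0,0]},{"xyz":[0,0,0],"rot":[0,0,0]},{"xyz":[0,0,0],"rot":[0,0,0]},{"xyz":[0,0,0],"rot":[0,0,0]},{"xyz":[0,0,0],"rot":[0,0,0]},{"xyz":[0,0,0],"rot":[0,0,0]},{"xyz":[0,0,0],"rot":[0,0,0]},{"xyz":[0,0,0],"rot":[0,0,0]},{"xyz":[0,0,0],"rot":[0,0,0]},{"xyz":[0,0,0],"rot":[0,0,0]}]' 0
python3 -m inch '[{"xyz":[0,0,15],"rot":[0,0,0]},{"xyz":[0,0,30],"rot":[0,0,0]},{"xyz":[0,0,45],"rot":[0,0,0]},{"xyz":[0,0,60],"rot":[0,0,0]},{"xyz":[0,0,72],"rot":[0,0,0]},{"xyz":[0,0,82],"rot":[0,0,0]},{"xyz":[0,0,90],"rot":[0,0,0]},{"xyz":[0,0,90],"rot":[0,0,0]}]'
```

```text
t: 5.02
ee_pos: [418.0, 301.9, 109.5]
orientation: [0.469, 3.106, 0.0]
ft_force: [0.5, 0.2, -0.6]
width: 63.7
grasp_force: 0.0
t: 5.68
ee_pos: [417.2, 301.3, 18.2]
orientation: [-0.469, -3.105, 0.002]
ft_force: [-0.0, -0.1, 0.5]
width: 87.6
grasp_force: 0.0
```

```bash
python3 -m inch '[{"xyz":[0,0,5],"rot":[0,0,0]},{"xyz":[0,0,10],"rot":[0,0,0]},{"xyz":[0,0,10],"rot":[0,0,0]},{"xyz":[0,0,10],"rot":[0,0,0]}]'
python3 -m inch '[{"xyz":[0,0,0],"rot":[0,0,0]},{"xyz":[0,0,0],"rot":[0,0,0]},{"xyz":[0,0,0],"rot":[0,0,0]},{"xyz":[0,0,0],"rot":[0,0,0]},{"xyz":[0,0,0],"rot":[0,0,0]},{"xyz":[0,0,0],"rot":[0,0,0]},{"xyz":[0,0,0],"rot":[0,0,0]},{"xyz":[0,0,0],"rot":[0,0,0]},{"xyz":[0,0,0],"rot":[0,0,0]},{"xyz":[0,0,0],"rot":[0,0,0]},{"xyz":[0,0,0],"rot":[0,0,0]},{"xyz":[0,0,0],"rot":[0,0,0]}]' 255
python3 -m inch '[{"xyz":[0,0,0],"rot":[0,0,0]},{"xyz":[0,0,0],"rot":[0,0,0]},{"xyz":[0,0,0],"rot":[0,0,0]}]'
```

```text
t: 6.02
ee_pos: [418.0, 301.9, 9.5]
orientation: [0.469, 3.106, 0.0]
ft_force: [0.6, 0.6, -0.0]
width: 87.7
grasp_force: 0.0
t: 7.02
ee_pos: [417.9, 301.9, 9.5]
orientation: [-0.469, -3.106, -0.0]
ft_force: [0.4, -0.4, -0.7]
width: 12.1
grasp_force: 30.0
t: 7.27
ee_pos: [418.0, 301.8, 9.5]
orientation: [-0.469, -3.106, 0.0]
ft_force: [-0.5, 0.1, 0.8]
width: 12.1
grasp_force: 30.0
```

The handle is gripped (12.1 mm, 30 N). I'll lift it and work out the pose in front of the hopper.

```bash
python3 -m inch '[{"xyz":[0,0,-5],"rot":[0,0,0]},{"xyz":[0,0,-13],"rot":[0,0,0]},{"xyz":[0,0,-23],"rot":[0,0,0]},{"xyz":[0,0,-33],"rot":[0,0,0]},{"xyz":[0,0,-40],"rot":[0,0,0]},{"xyz":[0,0,-40],"rot":[0,0,0]}]'
python3 -c "
from h import *
to(426,62,49.5,1.446)"
```

```text
t: 7.77
ee_pos: [419.1, 302.7, 51.6]
orientation: [0.469, 3.104, 0.004]
ft_force: [0.7, 0.5, -0.4]
width: 11.7
grasp_force: 30.0
shift [ -77.6 -227.9    1.6] rot [ 0.003  0.002 -0.175] ee [419.1 302.7  51.6] F [ 0.7  0.5 -0.4] w 11.7 gf 30.0 t 7.7667
```

```bash
python3 -m inch '[{"xyz":[-4,-10,0],"rot":[0,0,0]},{"xyz":[-11,-32,0],"rot":[0,0,-0.02]},{"xyz":[-20,-58,0],"rot":[0,0,-0.04]},{"xyz":[-29,-85,0],"rot":[0,0,-0.06]},{"xyz":[-38,-112,0],"rot":[0,0,-0.08]},{"xyz":[-47,-139,0],"rot":[0,0,-0.1]},{"xyz":[-56,-165,0],"rot":[0,0,-0.12]},{"xyz":[-65,-190,0],"rot":[0,0,-0.14]},{"xyz":[-72,-211,0],"rot":[0,0,-0.16]},{"xyz":[-76,-224,0],"rot":[0,0,-0.175]},{"xyz":[-77.5,-228,1],"rot":[0,0,-0.175]},{"xyz":[-77.5,-228,1],"rot":[0,0,-0.175]}]'
python3 - <<'E'
from h import *
to(426,62,34,1.446)
im=ctrl.get_image("scene")
cv2.imwrite("pics/i.png",cv2.cvtColor(cv2.resize(im[165:305,175:315],None,fx=4.2,fy=4.2,interpolation=cv2.INTER_CUBIC),cv2.COLOR_RGB2BGR))
C=np.array([520,48.8])
print(proj("scene",[520,48.8,105]))
E
```

```text
t: 8.77
ee_pos: [424.1, 60.0, 48.2]
orientation: [-0.2, -3.134, 0.0]
ft_force: [-0.6, 0.4, -0.7]
width: 12.0
grasp_force: 30.0
shift [-1.7  2.3 14.2] rot [-0.    -0.001 -0.003] ee [424.1  60.   48.2] F [-0.6  0.4 -0.7] w 12.0 gf 30.0 t 8.7667
(np.float64(218.24345212298473), np.float64(222.27910399332123))
```

View pics/i.png

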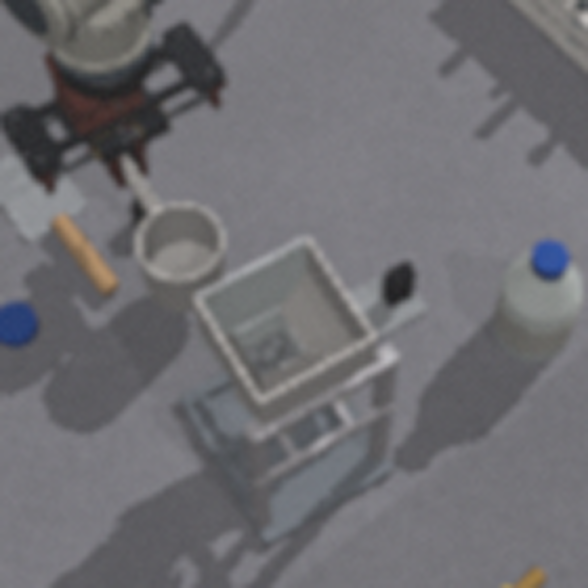

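The rim is at crop (181,240), which is pixel (218,222), within 0.5 px of the prediction. The funnel corners are at crop (306,238), (198,297), (264,403) and (376,333).

Run:
```python
from h import *
B=lambda u,v,z: ray("scene",175+(u+.5)/4.2-.5,165+(v+.5)/4.2-.5,z)[:2]
c=[B(u,v,240) for u,v in((306,238),(198,297),(264,403),(376,333))]
for p in c: print(p.round(1))
print("mean",np.mean(c,0), "ydir",(c[0]-c[1]+c[3]-c[2])/2,"xdir",(c[2]-c[1]+c[3]-c[0])/2)
for u,v in((400,267),(180,403),(268,540)): print(B(u,v,150 if u==400 else 10))
to(426,62,34,1.446); to(560,45.2,34,1.446)
```

```text
[639.5  82.6]
[626.5  -7.2]
[719.6 -21.9]
[729.7  71.6]
mean [678.82745062  31.29750541] ydir [11.52660156 91.67941611] xdir [ 91.60889393 -12.84996644]
[669.32897456 153.89317935]
[595.50022824 -20.84885212]
[734.30461173 -37.84657851]
shift [-1.5  1.5 14.2] rot [-0.    -0.001 -0.002] ee [424.3  60.7  48.2] F [-0.3 -0.3 -1. ] w 11.9 gf 30.0 t 8.8167
shift [-136.6    1.7   14.1] rot [-0.    -0.001 -0.002] ee [424.3  60.7  48.2] F [-0.3 -0.3 -1. ] w 11.9 gf 30.0 t 8.8167
```

```bash
python3 -m inch '[{"xyz":[0,1,5],"rot":[0,0,0.003]},{"xyz":[0,2,11],"rot":[0,0,0.003]},{"xyz":[-6,3,14],"rot":[0,0,0.003]},{"xyz":[-18,3.5,14],"rot":[0,0,0.003]},{"xyz":[-32,3.5,14],"rot":[0,0,0.003]},{"xyz":[-46,3.5,14],"rot":[0,0,0.003]},{"xyz":[-60,3.5,14],"rot":[0,0,0.003]},{"xyz":[-73,3.5,14],"rot":[0,0,0.003]},{"xyz":[-84,3.5,14],"rot":[0,0,0.003]},{"xyz":[-92,3.5,14],"rot":[0,0,0.003]},{"xyz":[-96,3.5,14],"rot":[0,0,0.003]},{"xyz":[-96,3.5,14],"rot":[0,0,0.003]}]'
python3 -c "
from h import *
to(560.4,47.1,34,1.441)"
```

```text
t: 9.82
ee_pos: [521.3, 52.7, 34.4]
orientation: [0.201, 3.135, 0.0]
ft_force: [0.9, -0.1, -1.3]
width: 11.8
grasp_force: 30.0
shift [-39.5  -0.6   0.4] rot [0.    0.    0.002] ee [521.3  52.7  34.4] F [ 0.9 -0.1 -1.3] w 11.8 gf 30.0 t 9.8167
```

```bash
python3 -m inch '[{"xyz":[-6,0,0],"rot":[0,0,0]},{"xyz":[-15,-0.5,0],"rot":[0,0,0]},{"xyz":[-24,-0.5,0],"rot":[0,0,0]},{"xyz":[-33,-0.5,0],"rot":[0,0,0]},{"xyz":[-38,-0.5,0],"rot":[0,0,0]},{"xyz":[-39.5,-0.5,0],"rot":[0,0,0]},{"xyz":[-39.5,-0.5,0],"rot":[0,0,0]},{"xyz":[-39.5,-0.5,0],"rot":[0,0,0]}]'
python3 -m inch '[{"xyz":[0,0,3],"rot":[0,0,0]},{"xyz":[0,0,6],"rot":[0,0,0]},{"xyz":[0,0,9],"rot":[0,0,0]},{"xyz":[0,0,11],"rot":[0,0,0]},{"xyz":[0,0,12],"rot":[0,0,0]},{"xyz":[0,0,12],"rot":[0,0,0]},{"xyz":[0,0,12],"rot":[0,0,0]}]'
```

```text
t: 10.48
ee_pos: [559.1, 47.1, 34.3]
orientation: [-0.201, -3.134, 0.0]
ft_force: [-0.2, -0.9, -1.0]
width: 11.7
grasp_force: 30.0
t: 11.07
ee_pos: [559.4, 47.1, 22.4]
orientation: [-0.201, -3.135, 0.0]
ft_force: [0.2, -0.4, -0.7]
width: 12.0
grasp_force: 30.0
```

No contact down to 5 mm below the lip top, so the cup is inside the recess. I'll lower the last 3 mm.

```bash
python3 -m inch '[{"xyz":[-0.5,0,1],"rot":[0,0,0]},{"xyz":[-0.5,0,2],"rot":[0,0,0]},{"xyz":[-0.5,0,2.7],"rot":[0,0,0]},{"xyz":[-0.5,0,2.7],"rot":[0,0,0]}]'
python3 -m inch '[{"xyz":[0,0,0],"rot":[0,0,0]},{"xyz":[0,0,0],"rot":[0,0,0]},{"xyz":[0,0,0],"rot":[0,0,0]},{"xyz":[0,0,0],"rot":[0,0,0]},{"xyz":[0,0,0],"rot":[0,0,0]},{"xyz":[0,0,0],"rot":[0,0,0]},{"xyz":[0,0,0],"rot":[0,0,0]},{"xyz":[0,0,0],"rot":[0,0,0]},{"xyz":[0,0,0],"rot":[0,0,0]},{"xyz":[0,0,0],"rot":[0,0,0]},{"xyz":[0,0,0],"rot":[0,0,0]},{"xyz":[0,0,0],"rot":[0,0,0]}]' 0
```

```text
t: 11.4
ee_pos: [560.0, 47.1, 19.7]
orientation: [0.201, 3.135, -0.0]
ft_force: [-0.9, 0.3, -1.6]
width: 11.7
grasp_force: 30.0
t: 12.4
ee_pos: [559.9, 47.0, 19.8]
orientation: [-0.201, -3.135, 0.0]
ft_force: [-0.3, -0.5, -1.3]
width: 86.7
grasp_force: 0.0
```

The cup stands in the holder, released. I'll go straight up, and check the bottle and grip positions and the wrist angle.

```bash
python3 -m inch '[{"xyz":[0,0,-8],"rot":[0,0,0]},{"xyz":[0,0,-24],"rot":[0,0,0]},{"xyz":[0,0,-44],"rot":[0,0,0]},{"xyz":[0,0,-66],"rot":[0,0,0]},{"xyz":[0,0,-88],"rot":[0,0,0]},{"xyz":[0,0,-110],"rot":[0,0,0]},{"xyz":[0,0,-132],"rot":[0,0,0]},{"xyz":[0,0,-152],"rot":[0,0,0]},{"xyz":[0,0,-166],"rot":[0,0,0]},{"xyz":[0,0,-170],"rot":[0,0,0]},{"xyz":[0,0,-170],"rot":[0,0,0]}]'
python3 - <<'E'
from h import *
to(565,168,190,-.13)
print(ctrl.get_obs()["qpos"].round(2))
A=lambda u,v,z: ray("top",205+(u+.5)/3.3-.5,108+(v+.5)/3.3-.5,z)
B=lambda u,v,z: ray("scene",175+(u+.5)/4.2-.5,165+(v+.5)/4.2-.5,z)
print(A(113,60,135),B(550,256,135))
im=ctrl.get_image("scene"); g=im.astype(int)
m=(g.max(2)<45).astype(np.uint8); m[:,:255]=0;m[:,285:]=0;m[:215]=0;m[:][250:]=0
ys,xs=np.nonzero(m); print(len(xs),xs.min(),xs.max(),ys.min(),ys.max(),ray("scene",xs.mean(),ys.mean(),129)[:2])
cv2.imwrite("pics/j.png",cv2.cvtColor(im,cv2.COLOR_RGB2BGR))
E
```

```text
t: 13.32
ee_pos: [560.7, 47.1, 191.3]
orientation: [0.2, 3.132, 0.001]
ft_force: [0.5, -0.1, -0.6]
width: 87.7
grasp_force: 0.0
shift [ 11.1 120.4   1.4] rot [0.003 0.002 1.573] ee [560.7  47.1 191.3] F [ 0.5 -0.1 -0.6] w 87.7 gf 0.0 t 13.3167
[ 0.06  0.33  1.77  0.    1.04 -1.38]
[734.9763152  258.46667205 135.        ] [734.22124053 258.55245064 135.        ]
23 267 271 230 236 [674.07855305 147.6772364 ]
```

```bash
python3 -m inch '[{"xyz":[2,10,0],"rot":[0,0,0.06]},{"xyz":[5,30,0],"rot":[0,0,0.17]},{"xyz":[8,55,0],"rot":[0,0,0.29]},{"xyz":[11,80,0],"rot":[0,0,0.41]},{"xyz":[11,100,0],"rot":[0,0,0.53]},{"xyz":[11,115,0],"rot":[0,0,0.65]},{"xyz":[11,120,0],"rot":[0,0,0.77]},{"xyz":[11,120,0],"rot":[0,0,0.89]},{"xyz":[11,120,0],"rot":[0,0,1.01]},{"xyz":[11,120,0],"rot":[0,0,1.13]},{"xyz":[11,120,0],"rot":[0,0,1.25]},{"xyz":[11,120,0],"rot":[0,0,1.37]}]'
python3 -c "
from h import *
to(671,150.5,190,-.13)"
```

```text
t: 14.37
ee_pos: [563.3, 167.3, 188.0]
orientation: [-2.145, -2.294, 0.004]
ft_force: [0.7, 0.1, 0.7]
width: 87.9
grasp_force: 0.0
shift [-24.  106.3  -2.3] rot [-0.003  0.001  0.197] ee [563.3 167.3 188. ] F [0.7 0.1 0.7] w 87.9 gf 0.0 t 14.3667
```

```bash
python3 -m inch '[{"xyz":[-3,12,0],"rot":[0,0,0.1]},{"xyz":[-8,34,0],"rot":[0,0,0.2]},{"xyz":[-13,58,0],"rot":[0,0,0.2]},{"xyz":[-18,80,0],"rot":[0,0,0.2]},{"xyz":[-22,97,0],"rot":[0,0,0.2]},{"xyz":[-24,106,0],"rot":[0,0,0.2]},{"xyz":[-24,106,0],"rot":[0,0,0.2]},{"xyz":[-24,106,0],"rot":[0,0,0.2]}]'
python3 -c "
from h import *
to(671,150.5,97,-.13)"
```

```text
t: 15.03
ee_pos: [670.7, 151.1, 188.3]
orientation: [-2.357, -2.075, 0.003]
ft_force: [0.0, 0.1, 0.1]
width: 88.0
grasp_force: 0.0
shift [-0.5  0.6 91.3] rot [-0.003  0.001  0.003] ee [670.7 151.1 188.3] F [0.  0.1 0.1] w 88.0 gf 0.0 t 15.0333
```

```bash
python3 -m inch '[{"xyz":[0,0,10],"rot":[0,0,0]},{"xyz":[0,0,25],"rot":[0,0,0]},{"xyz":[0,0,42],"rot":[0,0,0]},{"xyz":[0,0,59],"rot":[0,0,0]},{"xyz":[0,0,72],"rot":[0,0,0]},{"xyz":[0,0,80],"rot":[0,0,0]},{"xyz":[0,0,85],"rot":[0,0,0]},{"xyz":[0,0,89],"rot":[0,0,0]},{"xyz":[0,0,91],"rot":[0,0,0]},{"xyz":[0,0,91],"rot":[0,0,0]}]'
python3 -m inch '[{"xyz":[0,0,0],"rot":[0,0,0]},{"xyz":[0,0,0],"rot":[0,0,0]},{"xyz":[0,0,0],"rot":[0,0,0]},{"xyz":[0,0,0],"rot":[0,0,0]},{"xyz":[0,0,0],"rot":[0,0,0]},{"xyz":[0,0,0],"rot":[0,0,0]},{"xyz":[0,0,0],"rot":[0,0,0]},{"xyz":[0,0,0],"rot":[0,0,0]},{"xyz":[0,0,0],"rot":[0,0,0]},{"xyz":[0,0,0],"rot":[0,0,0]},{"xyz":[0,0,0],"rot":[0,0,0]},{"xyz":[0,0,0],"rot":[0,0,0]}]' 255
python3 -m inch '[{"xyz":[0,0,0],"rot":[0,0,0]},{"xyz":[0,0,0],"rot":[0,0,0]},{"xyz":[0,0,0],"rot":[0,0,0]}]'
```

```text
t: 15.87
ee_pos: [671.9, 151.3, 98.9]
orientation: [2.358, 2.076, 0.0]
ft_force: [-0.1, -0.9, -0.4]
width: 87.9
grasp_force: 0.0
t: 16.87
ee_pos: [673.2, 151.1, 98.8]
orientation: [2.357, 2.074, 0.004]
ft_force: [5.0, -0.6, -1.0]
width: 14.0
grasp_force: 30.0
t: 17.12
ee_pos: [673.3, 151.2, 98.9]
orientation: [2.358, 2.074, 0.004]
ft_force: [4.8, -0.7, -3.7]
width: 13.8
grasp_force: 30.0
```

The grip block is held (14 mm, 30 N). Now I'll draw the shutter along tool +x.

```bash
python3 -m inch '[{"xyz":[3,1.5,0],"rot":[0,0,0]},{"xyz":[9,1.5,0],"rot":[0,0,0]},{"xyz":[16,1.5,0],"rot":[0,0,0]},{"xyz":[23,1.5,0],"rot":[0,0,0]},{"xyz":[30,1.5,0],"rot":[0,0,0]},{"xyz":[37,1.5,0],"rot":[0,0,0]},{"xyz":[42,1.5,0],"rot":[0,0,0]},{"xyz":[44,1.5,0],"rot":[0,0,0]},{"xyz":[44,1.5,0],"rot":[0,0,0]},{"xyz":[44,1.5,0],"rot":[0,0,0]},{"xyz":[44,1.5,0],"rot":[0,0,0]},{"xyz":[44,1.5,0],"rot":[0,0,0]}]'
python3 - <<'E'
from h import *
im=ctrl.get_image("scene");im2=ctrl.get_image("top")
f=lambda a:cv2.resize(a,None,fx=5,fy=5,interpolation=cv2.INTER_CUBIC)
cv2.imwrite("pics/k.png",cv2.cvtColor(np.hstack([f(im[210:300,210:290]),f(im2[105:195,280:360])]),cv2.COLOR_RGB2BGR))
E
```

```text
t: 18.12
ee_pos: [680.4, 196.4, 98.9]
orientation: [2.357, 2.076, 0.005]
ft_force: [6.9, -0.1, -3.9]
width: 14.1
grasp_force: 30.0
```

View pics/k.png

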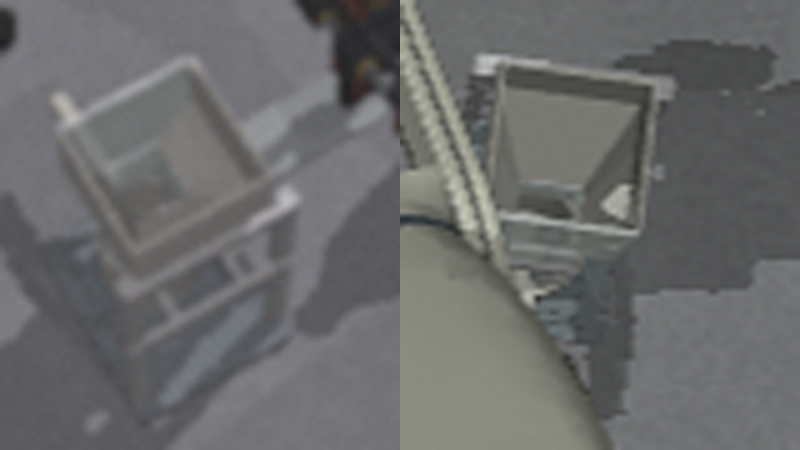

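The throat, at crop (140,190) on the left and (550,205) on the right, looks empty and the cup's rim shows under it at (545,280). I'll draw a few more mm to be sure, wait, then push home.

```bash
python3 -m inch '[{"xyz":[2,1,0],"rot":[0,0,0]},{"xyz":[4,1,0],"rot":[0,0,0]},{"xyz":[5,1,0],"rot":[0,0,0]},{"xyz":[5,1,0],"rot":[0,0,0]},{"xyz":[5,1,0],"rot":[0,0,0]},{"xyz":[5,1,0],"rot":[0,0,0]},{"xyz":[5,1,0],"rot":[0,0,0]},{"xyz":[5,1,0],"rot":[0,0,0]}]'
python3 - <<'E'
from h import *
o=ctrl.get_obs();print(o["ft_force"],o["ee_pos"])
n=ctrl.get_image("scene");old=cv2.cvtColor(cv2.imread("pics/j.png"),cv2.COLOR_BGR2RGB)
# throat bottom region in scene
us,vs=proj("scene",np.array([[654+x-15*.13,33+15,110] for x in(-15,15)]+[[654+x,18,110] for x in(-15,15)]))
u0,u1,v0,v1=int(us.min()),int(us.max())+1,int(vs.min()),int(vs.max())+1
print(u0,u1,v0,v1)
print(old[v0:v1,u0:u1].mean(2).astype(int));print(n[v0:v1,u0:u1].mean(2).astype(int))
E
```

```text
t: 18.88
ee_pos: [680.8, 199.6, 98.8]
orientation: [2.357, 2.076, 0.0]
ft_force: [3.0, -3.9, -0.7]
width: 13.8
grasp_force: 30.0
[ 3.02477224 -3.85125239 -0.65441926] [680.76153169 199.5867916   98.79773515]
232 245 245 258
[[127 125 120 117 114 108 101 102 105 101  95 101 114]
 [117 121 118 113 108 100  95 100 105 105  95  95 105]
 [102 108 106 104  99  98 100 103 103  96  91  94 100]
 [ 96 101 105 104  96 100 107 109 105  90  85  93  98]
 [ 96  98 109 109 102 101 110 108 100  88  87  95  98]
 [102  91 102 106  97  96 102 100  93  92  98 108 110]
 [118  96  93  93  89  86  89  91  91 105 118 119 116]
 [146 117  93  87  90  89  89  94  95 107 118 117 110]
 [155 137 102  85  91  98 101 101 105 105 109 108 107]
 [137 143 117  89  88 100 107 109 107 107 106 111 120]
 [115 141 135 104  88  99 107 107 108 111 113 127 145]
 [ 99 130 144 121  95  95 105 108 112 129 137 138 148]
 [ 93 109 132 133 111  99 109 117 131 150 151 135 123]]
[[126 122 115 109 107 108 108 111 112 113 109 105 107]
 [114 115 110 107 103 103 101 106 107 109 109 102 102]
 [100 106 104 102  99  97  97  96  96 100  99 100  97]
 [ 95  99  99  95  96  94  97  96  95  96  96  94  94]
 [ 92  93  93  94  95  96  95  96  96  97  95  95  98]
 [ 94  88  90  94  94  97  97  97  97  97 100 103 111]
 [102  92  91  93  92  95  96  95 100 110 118 117 113]
 [117 102  91  89  93  94  95 103 106 110 117 113 109]
 [120 111  93  87  91  94 100 104 107 106 109 108 108]
 [112 114  98  85  90  97 104 105 106 108 108 108 111]
 [101 113 111  92  87  99 107 109 107 110 108 115 119]
 [ 93 109 114 103  87  97 107 108 108 114 118 119 120]
 [ 93 100 110 108  98  99 106 112 117 121 121 114 110]]
```

The throat pattern has smoothed out, so the balls have fallen. Pushing home.

```bash
python3 -m inch '[{"xyz":[-3,0,0],"rot":[0,0,0]},{"xyz":[-9,0,0],"rot":[0,0,0]},{"xyz":[-16,0,0],"rot":[0,0,0]},{"xyz":[-23,0,0],"rot":[0,0,0]},{"xyz":[-30,0,0],"rot":[0,0,0]},{"xyz":[-37,0,0],"rot":[0,0,0]},{"xyz":[-43,0,0],"rot":[0,0,0]},{"xyz":[-48,0,0],"rot":[0,0,0]},{"xyz":[-50,0,0],"rot":[0,0,0]},{"xyz":[-50,0,0],"rot":[0,0,0]},{"xyz":[-50,0,0],"rot":[0,0,0]}]'
python3 -m inch '[{"xyz":[-1,0,0],"rot":[0,0,0]},{"xyz":[-2,0,0],"rot":[0,0,0]},{"xyz":[-2,0,0],"rot":[0,0,0]},{"xyz":[-2,0,0],"rot":[0,0,0]}]'
```

```text
t: 19.85
ee_pos: [672.8, 148.9, 98.7]
orientation: [-2.357, -2.075, 0.005]
ft_force: [-5.0, -1.0, 3.3]
width: 14.0
grasp_force: 30.0
t: 20.18
ee_pos: [672.7, 148.1, 98.8]
orientation: [-2.357, -2.075, 0.002]
ft_force: [-5.8, 3.1, 3.8]
width: 13.8
grasp_force: 30.0
```

```bash
python3 -m inch '[{"xyz":[-0.5,0.5,0],"rot":[0,0,0]},{"xyz":[-1,1,0],"rot":[0,0,0]},{"xyz":[-1.5,1,0],"rot":[0,0,0]},{"xyz":[-1.5,1,0],"rot":[0,0,0]},{"xyz":[-1.5,1,0],"rot":[0,0,0]}]'
```

```text
t: 20.6
ee_pos: [672.7, 148.1, 98.8]
orientation: [-2.355, -2.073, 0.002]
ft_force: [-7.6, 8.3, 4.3]
width: 13.9
grasp_force: 30.0
```

Travel is 52 mm and the force rises without motion, so the shutter is home against its stop. I'll release and go up.

```bash
python3 -m inch '[{"xyz":[0.5,0,0],"rot":[0,0,0]},{"xyz":[0.5,0,0],"rot":[0,0,0]},{"xyz":[0.5,0,0],"rot":[0,0,0]},{"xyz":[0.5,0,0],"rot":[0,0,0]},{"xyz":[0.5,0,0],"rot":[0,0,0]},{"xyz":[0.5,0,0],"rot":[0,0,0]},{"xyz":[0.5,0,0],"rot":[0,0,0]},{"xyz":[0.5,0,0],"rot":[0,0,0]},{"xyz":[0.5,0,0],"rot":[0,0,0]},{"xyz":[0.5,0,0],"rot":[0,0,0]},{"xyz":[0.5,0,0],"rot":[0,0,0]},{"xyz":[0.5,0,0],"rot":[0,0,0]}]' 0
python3 -m inch '[{"xyz":[0,0,-8],"rot":[0,0,0]},{"xyz":[0,0,-22],"rot":[0,0,0]},{"xyz":[0,0,-40],"rot":[0,0,0]},{"xyz":[0,0,-58],"rot":[0,0,0]},{"xyz":[0,0,-76],"rot":[0,0,0]},{"xyz":[0,0,-88],"rot":[0,0,0]},{"xyz":[0,0,-92],"rot":[0,0,0]},{"xyz":[0,0,-92],"rot":[0,0,0]}]'
python3 - <<'E'
from h import *
to(565,168,190,-.13); to(565,168,190,1.441)
im=ctrl.get_image("scene");g=im.astype(int)
m=(g.max(2)<45).astype(np.uint8); m[:,:255]=0;m[:,285:]=0;m[:215]=0;m[250:]=0
ys,xs=np.nonzero(m); print(len(xs),ray("scene",xs.mean(),ys.mean(),129)[:2])
E
```

```text
t: 21.6
ee_pos: [674.8, 146.9, 98.8]
orientation: [2.358, 2.076, -0.0]
ft_force: [-0.2, -0.1, 0.1]
width: 87.1
grasp_force: 0.0
t: 22.27
ee_pos: [675.7, 147.1, 192.8]
orientation: [2.357, 2.075, 0.004]
ft_force: [0.4, 0.4, 0.1]
width: 88.1
grasp_force: 0.0
shift [   6.7 -112.4    2.5] rot [ 0.003 -0.001  0.003] ee [675.7 147.1 192.8] F [0.4 0.4 0.1] w 88.1 gf 0.0 t 22.2667
shift [   6.7 -112.4    2.5] rot [ 0.003  0.002 -1.568] ee [675.7 147.1 192.8] F [0.4 0.4 0.1] w 88.1 gf 0.0 t 22.2667
37 [670.2048568  157.98512391]
```

```bash
python3 -m inch '[{"xyz":[1,-12,0],"rot":[0,0,-0.05]},{"xyz":[3,-34,0],"rot":[0,0,-0.15]},{"xyz":[5,-60,0],"rot":[0,0,-0.27]},{"xyz":[7,-85,0],"rot":[0,0,-0.39]},{"xyz":[7,-104,0],"rot":[0,0,-0.51]},{"xyz":[7,-112,0],"rot":[0,0,-0.63]},{"xyz":[7,-112,0],"rot":[0,0,-0.75]},{"xyz":[7,-112,0],"rot":[0,0,-0.87]},{"xyz":[7,-112,0],"rot":[0,0,-0.99]},{"xyz":[7,-112,0],"rot":[0,0,-1.11]},{"xyz":[7,-112,0],"rot":[0,0,-1.23]},{"xyz":[7,-112,0],"rot":[0,0,-1.35]}]'
python3 -c "
from h import *
to(560,47.1,190,1.441)"
```

```text
t: 23.32
ee_pos: [563.7, 167.7, 189.4]
orientation: [-0.534, -3.094, 0.002]
ft_force: [0.6, 0.3, 0.5]
width: 87.7
grasp_force: 0.0
shift [ -37.  -114.9   -0.5] rot [-0.001 -0.002 -0.212] ee [563.7 167.7 189.4] F [0.6 0.3 0.5] w 87.7 gf 0.0 t 23.3167
```

```bash
python3 -m inch '[{"xyz":[-3,-10,0],"rot":[0,0,-0.1]},{"xyz":[-10,-32,0],"rot":[0,0,-0.215]},{"xyz":[-18,-56,0],"rot":[0,0,-0.215]},{"xyz":[-26,-80,0],"rot":[0,0,-0.215]},{"xyz":[-32,-100,0],"rot":[0,0,-0.215]},{"xyz":[-36,-112,0],"rot":[0,0,-0.215]},{"xyz":[-37,-115,0],"rot":[0,0,-0.215]},{"xyz":[-37,-115,0],"rot":[0,0,-0.215]},{"xyz":[-37,-115,0],"rot":[0,0,-0.215]}]'
python3 -c "
from h import *
to(560,47.1,19.7,1.441)"
```

```text
t: 24.07
ee_pos: [560.1, 47.8, 190.4]
orientation: [-0.209, -3.134, -0.0]
ft_force: [0.1, -0.6, 0.1]
width: 87.6
grasp_force: 0.0
shift [-1.000e-01 -8.000e-01  1.707e+02] rot [ 0.    -0.001 -0.003] ee [560.1  47.8 190.4] F [ 0.1 -0.6  0.1] w 87.6 gf 0.0 t 24.0667
```

```bash
python3 -m inch '[{"xyz":[0,-0.5,10],"rot":[0,0,0]},{"xyz":[0,-0.5,28],"rot":[0,0,0]},{"xyz":[0,-0.5,50],"rot":[0,0,0]},{"xyz":[0,-0.5,72],"rot":[0,0,0]},{"xyz":[0,-0.5,94],"rot":[0,0,0]},{"xyz":[0,-0.5,116],"rot":[0,0,0]},{"xyz":[0,-0.5,136],"rot":[0,0,0]},{"xyz":[0,-0.5,152],"rot":[0,0,0]},{"xyz":[0,-0.5,163],"rot":[0,0,0]},{"xyz":[0,-0.5,169],"rot":[0,0,0]},{"xyz":[0,-0.5,170.5],"rot":[0,0,0]},{"xyz":[0,-0.5,170.5],"rot":[0,0,0]}]'
python3 -m inch '[{"xyz":[0,0,0],"rot":[0,0,0]},{"xyz":[0,0,0],"rot":[0,0,0]},{"xyz":[0,0,0],"rot":[0,0,0]},{"xyz":[0,0,0],"rot":[0,0,0]},{"xyz":[0,0,0],"rot":[0,0,0]},{"xyz":[0,0,0],"rot":[0,0,0]},{"xyz":[0,0,0],"rot":[0,0,0]},{"xyz":[0,0,0],"rot":[0,0,0]},{"xyz":[0,0,0],"rot":[0,0,0]},{"xyz":[0,0,0],"rot":[0,0,0]},{"xyz":[0,0,0],"rot":[0,0,0]},{"xyz":[0,0,0],"rot":[0,0,0]}]' 255
python3 -m inch '[{"xyz":[0,0,0],"rot":[0,0,0]},{"xyz":[0,0,0],"rot":[0,0,0]},{"xyz":[0,0,0],"rot":[0,0,0]}]'
```

```text
t: 25.07
ee_pos: [560.1, 47.1, 20.1]
orientation: [-0.208, -3.135, -0.0]
ft_force: [0.8, 0.8, -0.1]
width: 87.8
grasp_force: 0.0
t: 26.07
ee_pos: [560.1, 46.8, 20.2]
orientation: [-0.208, -3.135, -0.0]
ft_force: [0.6, 1.4, -1.2]
width: 11.5
grasp_force: 30.1
t: 26.32
ee_pos: [560.1, 46.8, 20.2]
orientation: [-0.208, -3.135, -0.0]
ft_force: [0.5, 1.3, -1.7]
width: 11.7
grasp_force: 30.0
```

```bash
python3 -m inch '[{"xyz":[0,0,-3],"rot":[0,0,0]},{"xyz":[0,0,-7],"rot":[0,0,0]},{"xyz":[0,0,-11],"rot":[0,0,0]},{"xyz":[0,0,-14],"rot":[0,0,0]},{"xyz":[0,0,-14],"rot":[0,0,0]},{"xyz":[0,0,-14],"rot":[0,0,0]}]'
python3 -m inch '[{"xyz":[3,0,0],"rot":[0,0,0]},{"xyz":[9,0,0],"rot":[0,0,0]},{"xyz":[19,0,0],"rot":[0,0,0]},{"xyz":[32,0,0],"rot":[0,0,0]},{"xyz":[47,0,0],"rot":[0,0,0]},{"xyz":[63,0,0],"rot":[0,0,0]},{"xyz":[79,0,0],"rot":[0,0,0]},{"xyz":[95,0,0],"rot":[0,0,0]},{"xyz":[110,0,0],"rot":[0,0,0]},{"xyz":[121,0,0],"rot":[0,0,0]},{"xyz":[128,0,0],"rot":[0,0,0]},{"xyz":[130,0,0],"rot":[0,0,0]}]'
python3 -m inch '[{"xyz":[0,0,-6],"rot":[0,0,0]},{"xyz":[0,0,-18],"rot":[0,0,0]},{"xyz":[0,0,-34],"rot":[0,0,0]},{"xyz":[0,0,-50],"rot":[0,0,0]},{"xyz":[0,0,-62],"rot":[0,0,0]},{"xyz":[0,0,-68],"rot":[0,0,0]},{"xyz":[0,0,-70],"rot":[0,0,0]},{"xyz":[0,0,-70],"rot":[0,0,0]},{"xyz":[0,0,-70],"rot":[0,0,0]}]'
python3 - <<'E'
from h import *
o=ctrl.get_obs();print(o["ee_pos"],o["ft_force"])
im=ctrl.get_image("scene"); C=np.array(o["ee_pos"])+[94.5,-10.5,0]; zb=o["ee_pos"][2]-10.2
u,v=proj("scene",[C[0],C[1],zb+8]); print(u,v,C)
u,v=int(round(u)),int(round(v)); print(im[v-5:v+6,u-6:u+7].mean(2).astype(int))
for h in(1.441,1.3,1.2): to(510-95*np.cos(h-np.pi/2),-290-95*np.sin(h-np.pi/2),104,h)
print(o["qpos"].round(2))
E
```

```text
t: 26.82
ee_pos: [560.3, 46.8, 34.6]
orientation: [0.208, 3.134, 0.0]
ft_force: [-0.1, 0.1, -2.6]
width: 11.9
grasp_force: 30.0
t: 27.82
ee_pos: [429.6, 64.1, 34.2]
orientation: [-0.208, -3.134, 0.0]
ft_force: [0.8, 0.8, -2.4]
width: 11.7
grasp_force: 30.0
t: 28.57
ee_pos: [431.2, 63.9, 104.0]
orientation: [-0.209, -3.134, 0.0]
ft_force: [0.1, -0.4, -1.8]
width: 11.7
grasp_force: 30.0
[431.1869434   63.93666766 103.96767323] [ 0.0873748  -0.37987599 -1.83116644]
220.35494652485764 223.06637648170212 [525.6869434   53.43666766 103.96767323]
[[115 126 131 140 140 134 118 105 104 100  91  93 107]
 [111 112 118 130 139 137 128 112 102  93  88  97 119]
 [111 106 106 122 138 141 136 127 111 100 102 119 139]
 [111 102 100 119 139 139 136 128 116 111 124 144 147]
 [113 106 107 124 135 137 133 131 123 123 137 141 128]
 [135 123 125 137 137 137 141 142 139 137 129 116 103]
 [128 127 137 143 142 140 138 135 126 121 111  98  92]
 [106 111 118 125 126 121 117 112 104 102 100  97  96]
 [ 95  99 102 102 104 103  99 100  98  98  97  95  94]
 [ 95  96  99  98  98  99 100 101  99 100  95  93  88]
 [ 97  98  98 101  99 102 100 103  99  98  92  90  89]]
shift [-3.030e+01 -3.406e+02 -2.000e-01] rot [-0.    -0.001 -0.003] ee [430.9  63.9 103.7] F [-0.4 -0.1 -3.1] w 11.7 gf 30.0 t 28.6167
shift [-3.120e+01 -3.272e+02 -2.000e-01] rot [-0.    -0.001  0.138] ee [430.9  63.9 103.7] F [-0.4 -0.1 -3.1] w 11.7 gf 30.0 t 28.6167
shift [-3.300e+01 -3.179e+02 -2.000e-01] rot [-0.    -0.001  0.238] ee [430.9  63.9 103.7] F [-0.4 -0.1 -3.1] w 11.7 gf 30.0 t 28.6167
[ 0.12  0.29  2.1  -0.    0.76 -1.32]
```

The lifted weight is about 2.4 N, which is the cup plus five balls. Moving to the balance.

```bash
python3 -m inch '[{"xyz":[-0.4,-5,0],"rot":[0,0,0]},{"xyz":[-1.5,-17,0],"rot":[0,0,0]},{"xyz":[-3,-36,0],"rot":[0,0,0]},{"xyz":[-5,-60,0],"rot":[0,0,0]},{"xyz":[-7.5,-86,0],"rot":[0,0,0]},{"xyz":[-10,-112,0],"rot":[0,0,0]},{"xyz":[-12,-138,0],"rot":[0,0,0]},{"xyz":[-14.5,-163,0],"rot":[0,0,0]},{"xyz":[-16.5,-187,0],"rot":[0,0,0]},{"xyz":[-18,-205,0],"rot":[0,0,0]},{"xyz":[-19,-216,0],"rot":[0,0,0]},{"xyz":[-19.5,-220,0],"rot":[0,0,0]}]'
python3 -m inch '[{"xyz":[-0.5,-5,0],"rot":[0,0,0]},{"xyz":[-1.5,-17,0],"rot":[0,0,0]},{"xyz":[-3,-36,0],"rot":[0,0,0]},{"xyz":[-5,-58,0],"rot":[0,0,0]},{"xyz":[-7.5,-80,0],"rot":[0,0,0]},{"xyz":[-9.5,-100,0],"rot":[0,0,0]},{"xyz":[-10.5,-114,0],"rot":[0,0,0]},{"xyz":[-11,-120,0],"rot":[0,0,0]},{"xyz":[-11,-120.5,0],"rot":[0,0,0]},{"xyz":[-11,-120.5,0],"rot":[0,0,0]}]'
python3 -c "
from h import *
to(415.8,-277.7,68,1.441)
print(ctrl.get_obs()['ft_force'])"
```

```text
t: 29.62
ee_pos: [421.1, -158.1, 103.9]
orientation: [-0.211, -3.134, -0.0]
ft_force: [-0.4, -0.9, -2.4]
width: 12.0
grasp_force: 30.0
t: 30.45
ee_pos: [416.1, -277.0, 104.1]
orientation: [-0.209, -3.134, -0.001]
ft_force: [0.0, 0.7, -3.3]
width: 11.9
grasp_force: 30.0
shift [ 0.2 -0.7 36.1] rot [ 0.001 -0.001 -0.003] ee [ 416.1 -277.   104.1] F [ 0.   0.7 -3.3] w 11.9 gf 30.0 t 30.45
[ 0.00570284  0.67508227 -3.25290849]
```

```bash
python3 -m inch '[{"xyz":[0,0,5],"rot":[0,0,0]},{"xyz":[0,0,13],"rot":[0,0,0]},{"xyz":[0,0,22],"rot":[0,0,0]},{"xyz":[0,0,30],"rot":[0,0,0]},{"xyz":[0,0,35],"rot":[0,0,0]},{"xyz":[0,0,37],"rot":[0,0,0]},{"xyz":[0,0,37],"rot":[0,0,0]},{"xyz":[0,0,37],"rot":[0,0,0]}]'
python3 -m inch '[{"xyz":[0,0,0.5],"rot":[0,0,0]},{"xyz":[0,0,1],"rot":[0,0,0]},{"xyz":[0,0,1.5],"rot":[0,0,0]},{"xyz":[0,0,1.5],"rot":[0,0,0]},{"xyz":[0,0,1.5],"rot":[0,0,0]}]'
```

```text
t: 31.12
ee_pos: [416.4, -277.5, 67.1]
orientation: [-0.208, -3.134, -0.0]
ft_force: [-0.1, -0.7, -1.6]
width: 11.7
grasp_force: 30.0
t: 31.53
ee_pos: [416.5, -277.6, 65.9]
orientation: [0.209, 3.134, -0.0]
ft_force: [-0.0, 0.5, -2.7]
width: 11.9
grasp_force: 30.0
```

```bash
python3 -m inch '[{"xyz":[0,0,0.4],"rot":[0,0,0]},{"xyz":[0,0,0.8],"rot":[0,0,0]},{"xyz":[0,0,0.8],"rot":[0,0,0]},{"xyz":[0,0,0.8],"rot":[0,0,0]}]'
python3 -m inch '[{"xyz":[0,0,0],"rot":[0,0,0]},{"xyz":[0,0,0],"rot":[0,0,0]},{"xyz":[0,0,0],"rot":[0,0,0]},{"xyz":[0,0,0],"rot":[0,0,0]},{"xyz":[0,0,0],"rot":[0,0,0]},{"xyz":[0,0,0],"rot":[0,0,0]},{"xyz":[0,0,0],"rot":[0,0,0]},{"xyz":[0,0,0],"rot":[0,0,0]},{"xyz":[0,0,0],"rot":[0,0,0]},{"xyz":[0,0,0],"rot":[0,0,0]},{"xyz":[0,0,0],"rot":[0,0,0]},{"xyz":[0,0,0],"rot":[0,0,0]}]' 0
python3 -m inch '[{"xyz":[0,0,-6],"rot":[0,0,0]},{"xyz":[0,0,-18],"rot":[0,0,0]},{"xyz":[0,0,-36],"rot":[0,0,0]},{"xyz":[0,0,-56],"rot":[0,0,0]},{"xyz":[0,0,-76],"rot":[0,0,0]},{"xyz":[0,0,-92],"rot":[0,0,0]},{"xyz":[0,0,-100],"rot":[0,0,0]},{"xyz":[0,0,-100],"rot":[0,0,0]},{"xyz":[0,0,-100],"rot":[0,0,0]}]'
python3 - <<'E'
from h import *
im=ctrl.get_image("scene"); print(proj("scene",[510,-290,120]),proj("scene",[510,-290,59]))
u,v=proj("scene",[510,-290,120]);u,v=int(u),int(v)
roi=im[v-25:v+30,u-25:u+30]; m=(roi.min(2)>175).astype(np.uint8)
ys,xs=np.nonzero(m); print(len(xs))
c=max(cv2.findContours(m,0,2)[0],key=len).reshape(-1,2); print(cv2.minEnclosingCircle(c.astype(np.float32)),u-25,v-25)
print(im[v-14:v+18:1,u-14:u+15].mean(2).astype(int))
E
```

```text
t: 31.87
ee_pos: [416.3, -277.6, 65.2]
orientation: [0.209, 3.135, -0.0]
ft_force: [-2.4, 1.3, 2.6]
width: 11.8
grasp_force: 30.0
t: 32.87
ee_pos: [416.4, -277.5, 65.0]
orientation: [0.208, 3.135, -0.0]
ft_force: [0.4, 0.2, 0.2]
width: 86.7
grasp_force: 0.0
t: 33.62
ee_pos: [416.4, -277.5, 165.0]
orientation: [0.208, 3.134, -0.0]
ft_force: [-0.4, -0.4, -0.8]
width: 88.0
grasp_force: 0.0
(np.float64(130.06422094471316), np.float64(279.2010088045046)) (np.float64(135.13510254117165), np.float64(285.6849377151684))
59
((16.5, 7.5), 8.276573181152344) 105 254
[[167 134 114 111 113 137 169 189 190 168 128 101 105 112 113 112 113 113
  111 113 114 113 112 111 111 111 112 111 113]
 [180 153 121 112 111 123 156 184 191 182 152 117 107 107 109 109 111 109
  110 112 113 113 115 114 114 113 112 114 112]
 [184 163 130 115 113 114 136 170 188 188 167 134 117 118 117 120 122 123
  123 126 124 125 125 127 126 122 123 119 118]
 [163 145 125 115 112 110 119 155 184 190 181 156 140 143 147 142 142 146
  149 148 148 144 143 144 142 140 139 136 133]
 [133 121 114 115 112 109 109 136 172 185 176 154 136 
[... 2634 characters left out ...]
111 111 109 106 108 112 113 108 105 102 101  99
   95  97  94  95  94  93  93  92  98 122 143]
 [101 110 113 112 110 111 109 109 104  98  97  95  95  95  98  96  97  99
   97  96  97  97  94  94  95  97 109 130 144]
 [ 98 108 112 112 109 110 110 108 109 107 102  98  95  95  97  98  97  98
   97  99  98  96  94  96 107 120 130 140 145]
 [ 97 105 111 109 111 110 108 110 109 107 106 102  98  97  96  99  97  96
   99  97  97  96  97 103 122 138 144 143 145]
 [ 93 104 109 107 110 109 108 109 109 109 109 107 104 102 101 100  98  97
   98  97 101 101 106 121 137 144 147 145 142]
 [ 92 103 110 109 111 109 108 109 108 110 110 109 109 109 109 104 105 104
  104 105 105 109 124 137 144 146 144 145 144]]
```

The rim ellipse is centred at about (129.5,279.5), against an expected (130,279.2) for the pan centre. Ball texture shows inside the cup. Handing in.

```bash
python3 -c "
from workcell import ctrl
print(ctrl.close_job())"
```

```text
the job is handed in; nothing more can be done
None
```

The job is handed in at about 34 s, no verdict returned: the cup stands centred on the balance pan, all five balls in it judging by its roughly 2.4 N lifted weight, and the shutter was pushed back against its stop.

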